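# Isolate the sequencer and swing out the lockout hasp

### The arm

A 7-joint arm with a two-finger parallel gripper is mounted at the origin on the work surface; the furniture and walls round the work are solid. World frame = base frame: x ahead of the robot, y to its left, z up, the work surface at z = 0. Lengths are in m, angles in rad, forces in N, time in s.
With the tool pointing down it reaches from about 0.4 to 0.85 m from the base axis. Payload 10.4 kg.
Tool frame: the origin (TCP) lies midway between the tips of the shut fingers; the grasp point (between the pads) lies 19 mm behind it (manip.tcp_to_grasp is the distance from the TCP to the grasp point, in m); x points along the fingers, y is the direction in which the jaws open and shut, and the axes are right-handed (so a half turn about x gives the same grasp; the last joint's range is limited). The gripper opens to 85 mm and grips with 20 to 120 N. Pads are 22 mm wide; open, the fingers measure 114 mm over their backs; the gripper's body (76 mm by 85 mm) begins 54 mm behind the grasp point. The pads swing forward as they close: fully open they stand 13 mm farther back than shut.
Start: joints at [1.114, 0.332, -0.065, 1.46, 0.022, 1.35, -0.088], TCP at [0.263, -0.567, 0.231] pointing down, gripper open.
Joint ranges: [-2.6, 2.6], [-0.5, 2.12], [-1.47, 1.34], [0.16, 2.42], [-1.27, 4.41], [0.06, 2.06], [-2.6, 2.6]. Speed limits (rad/s): [2.22, 2.22, 2.79, 2.79, 3.14, 3.14, 3.14].

### API

Orientations are given as a unit quaternion [x, y, z, w].
In Python, from workcell import monitor, viewer, manip gives the robot as it stands. The module is installed in compiled form; this text tells all that it offers.
- The arm moves only by the tool send_rows, never from a script. Its arguments are lists of equal length, an entry for each row: "grip": the closure in counts, from 0 (fully open) to 255 (shut); "offset": the shift along the tool's x, y, z in mm, a list of three; "twist": the turn about the tool's x in degrees. In form: {"grip": [grip, ...], "offset": [[tx, ty, tz], ...], "twist": [twist, ...]}. A call has exactly 5 rows; each row is the pose to reach, as a shift and turn from the pose commanded when the call began, along the tool's axes at that moment; what a row does not reach only later rows make up. A row lasts 1/12 s, in which the tool goes at most 41.7 mm and 7.16 degrees, less where a joint would pass 70% of its speed; a pose out of reach is approached as far as the arm can. A call with a gripper value outside its range is refused whole. The fingers move at their own pace and stop on an object; "newtons" is the grip in N (left out, the last holds). Time passes only in rows, so rows that repeat a pose let the fingers close, or fill a call up. It gives the time, the measured TCP pose, the force and the opening at its end, in the units of the state.
- monitor.get_obs(): the state, without advancing time (a new reading comes with each control period).
- viewer.camera(name): name is "scene" or "top" or "wrist"; returns (picture, depth): 400x640x3 uint8, blue, green, red; 400x640 float32, m along the optical axis (not along the pixel's ray), 0 where there is no reading.
- viewer.camera_model(name): a dict with "camera_matrix" (3x3 intrinsics, pixels), "R" (3x3) and "t" (3): a world point X has camera coordinates R X + t; the wrist camera has in their place "mount" (4x4, takes a point from camera to tool coordinates, whose origin is the TCP and whose axes are the tool frame's). Camera axes: x right, y down, z forward; pixel columns grow to the right and rows downward; lengths in m; the calibration is good to about 2 mm. A picture is of the moment at which its call begins: read the wrist's pose just before it. camera_model takes no time and is no camera call.
- manip.hand_in(): hands the job in, once; it reports no verdict.
Trained networks look in the newest picture that a camera, given by its name, has taken for a name from the list of things; names that differ only in an ending like _2 or _b are one class to them, and where a whole thing is asked for, a point or a joint stands for the part that bears it (a point fixed in the world has none). Each returns a list of dicts, best first, with "score" (0 to 1); they miss things now and then, are a little off and sometimes report something else, mostly with a low value. They report only what shows in the picture. A call takes as long as a camera call.
- viewer.recognise(target, camera): "box" ([left, top, width, height] in pixels, round what is visible of it).
- viewer.regions_of(target, camera): "region" (400x640 bool, what is visible of it) and "box" ([left, top, width, height] in pixels, round what is visible of it).
- viewer.spot_point(target, camera): "position" ([column, row] in pixels: a listed point, or the origin of a listed thing).
The state is a dict: "clock": time; "joint_pos": joint angles; "joint_velocities": joint speeds; "tau": joint torques, N m; "position": TCP position; "ee_rot": TCP orientation; "ft_force": force on the tool from outside, world axes, zero at the start; "torque": the same for the moment, N m; "grip_width": opening from 0.0 (shut) to 1.0 (fully open).
Only numpy, scipy, OpenCV 4.12 (cv2) and the standard library are available. Lean on these libraries where they do the work, as an engineer would, in place of code of your own. Each camera call takes 0.05 s, during which the arm holds its last target.

### The job

Isolate the sequencer for service at the grey isolator box that stands on the small riser plate over the hose: turn its long black lever handle anticlockwise (seen from above), from at or near on all the way to its stop at off, a quarter turn from on. Then take the steel lockout hasp that is folded in under the lever (it may hang out a little) by the upright stud beyond the lever's end and swing it out, again anticlockwise, as far as it goes, so that a padlock could be hung in its holes. Let go of it there, and do not disturb the bottles standing to its left.

Things in the scene. Friction and masses are not known exactly. Their poses are not given: they have to be found in the camera images.
- isolator: Isolator, screwed to the bench: grey enclosure 116 (its x) x 160 mm (its y), flat cover 113 mm above the bench, on a riser plate 160x256 mm, top at 55 mm. Origin on the bench below the handle's axis, z up. x points to the 'on' side of the cover (short bar mark), y to the 'off' side (small ring mark, conduit elbows).
- handle_axis (a point): Point on the vertical axis of the lever handle, 116 mm above the bench; axes as the isolator's. Round it stands a fixed black collar 70 mm across and 10 mm high with a notch on the off side, and over that the handle's hub, 55 mm across, up to 153 mm. A solid hose arches over the bench to its left: x 0.39, y 0.08 m at a height of 0.55 m, x 0.56, y 0.02 at 0.72.
- handle (a joint): Lever handle's angle (rad), growing anticlockwise seen from above: 0 = on (lever along the isolator's x), 1.571 = off, at its stop (lever along the isolator's y). Dry friction of 0.3 N m (about 5 N at lever_grip); stays where it is left. Starts at 0 to 0.5.
- lever_grip (a point): Centre of the lever's section 65 mm from the handle's axis, 141 mm above the bench; x along the lever, outward, z up. The lever is a black bar with upright flanks 22 mm apart, 129 to 154 mm above the bench, ending 90 mm from the axis. Beside it here nothing is higher than 123 mm; 24 mm nearer the axis a hinge lug stands 7 mm out of its clockwise flank.
- hasp_pivot (a point): Point on the vertical axis of the hasp, carried by the handle: 41 mm out along the lever and 10 mm to its clockwise side, 121 mm above the bench; axes as lever_grip's.
- hasp (a joint): Hasp's angle to the lever (rad), growing anticlockwise seen from above: 0 = folded under the lever, 1.2 = fully out, at its stop. Starts at 0 to 0.3; dry friction 0.05 N m (1 N at the stud); stays where left. Interlock: its inner tooth meets the collar at about 0.5 unless the handle is within about 15 degrees of off, where it enters the notch. Padlocked out, it keeps the handle at off.
- stud (a point): Centre of the hasp's upright round steel stud, 137 mm above the bench: 12 mm across with a 15 mm head, 123 to 151 mm above the bench, 68 mm from hasp_pivot. Folded, it stands on the lever's centre line 108 mm from the handle's axis, 10 mm clear of the lever's end. Its foot is the hasp's plate, 20 mm wide, 4 mm thick (top at 123 mm), with two padlock holes.
- amber_bottle: Bystander: amber reagent bottle with white cap, 62 mm across and 128 mm tall, standing on the bench to the left of the isolator; origin at the centre of its underside.
- vial_a: Bystander: small amber bottle with white cap, 30 mm across and 56 mm tall, on the bench to the left of the isolator; origin at the centre of its underside.
- vial_b: Bystander: small amber bottle with black cap, 29 mm across and 64 mm tall, on the bench to the left of the isolator; origin at the centre of its underside.
- bottle_amber_100: Bystander: amber bottle with black cap, 48 mm across and 103 mm tall, on the bench at the left near the robot; origin at the centre of its underside.

How it is judged:
On the way, in this order (a step that is already met when the one before it is completed fails the run):
1. the lever handle is turned to off (within about 14 degrees of its stop) (value of joint handle above 1.33 rad), for 0.2 s.
2. then the hasp is swung out (at least 57 of its 69 degrees) with the handle at off (value of joint hasp above 1 rad and value of joint handle above 1.45 rad), for 0.2 s.
At the end, for the whole second after the job is handed in: The lever handle rests at off (within 7 degrees of its stop: more than 1.45 of 1.571 rad) and the hasp rests swung out (more than 1.0 of 1.2 rad) (all of step 2 and velocity of joint handle between -0.05 and 0.05 rad/s and velocity of joint hasp between -0.05 and 0.05 rad/s); the robot touches nothing.
It fails at once if the amber bottle is moved more than 25 mm (distance of amber_bottle from where it was at the start of the episode above 0.025 m).
It fails at once if the small white-capped bottle at the left is moved more than 25 mm (distance of vial_a from where it was at the start of the episode above 0.025 m).
It fails at once if the small black-capped bottle is moved more than 25 mm (distance of vial_b from where it was at the start of the episode above 0.025 m).
It fails at once if the black-capped bottle at the left is moved more than 25 mm (distance of bottle_amber_100 from where it was at the start of the episode above 0.025 m).
It also fails if it takes over 50 s, if anything falls off the work surface, if the arm or the gripper's body presses on something with over 40 N, if the wrist force passes 120 N, or if a joint passes its speed limit or range.

## Working session

There is one attempt and no reset: what is moved stays moved. The work goes in short steps, Python scripts to look and compute and a tool call to move; the robot and the scene stay as the last step left them, time stands still between calls to the robot, and variables do not carry over. Pictures are saved under pics/ and viewed, and the job is handed in when it is done.

Besides the shell and the picture viewer there is one more tool, called after "Emit:" as a command line: name --pt "numbers of a row" for each row, then --argument value for the rest. send_rows: Moves the arm, as the interface text tells. Its arguments: {"type":"object","properties":{"grip":{"type":"array","items":{"type":"number"}},"offset":{"type":"array","items":{"type":"array","items":{"type":"number"}}},"twist":{"type":"array","items":{"type":"number"}},"newtons":{"type":"number"}},"required":["grip","offset","twist"]}

```bash
mkdir -p pics
cat > h.py <<'E'
import numpy as np, cv2
from workcell import monitor, viewer, manip
from scipy.spatial.transform import Rotation as Ro
def cam(name):
    o=monitor.get_obs(); m=viewer.camera_model(name); p,d=viewer.camera(name)
    K=np.array(m["camera_matrix"])
    if "mount" in m:
        T=np.eye(4);T[:3,:3]=Ro.from_quat(o["ee_rot"]).as_matrix();T[:3,3]=o["position"]
        W=T@np.array(m["mount"])
    else:
        E=np.eye(4);E[:3,:3]=m["R"];E[:3,3]=np.ravel(m["t"]);W=np.linalg.inv(E)
    return p,d,K,W
def px2w(u,v,z,K,W):
    r=np.linalg.inv(K)@np.array([u,v,1.]);return (W@np.append(r*z,1))[:3]
def onplane(u,v,h,K,W):
    r=W[:3,:3]@(np.linalg.inv(K)@np.array([u,v,1.]));o=W[:3,3];return o+r*(h-o[2])/r[2]
def cloud(d,K,W):
    v,u=np.mgrid[:d.shape[0],:d.shape[1]]
    r=np.stack([u,v,np.ones_like(u)],-1)@np.linalg.inv(K).T*d[...,None]
    return r@W[:3,:3].T+W[:3,3]
def proj(X,K,W):
    c=np.linalg.inv(W)@np.append(X,1);p=K@c[:3];return p[:2]/p[2]
E
python3 - <<'E'
from h import *
o=monitor.get_obs();print(o)
for n in["scene","top","wrist"]:
    p,d,K,W=cam(n);cv2.imwrite(f"pics/a_{n}.png",p);np.savez(f"a_{n}.npz",p=p,d=d,K=K,W=W)
    print(n,K[0,0],W.round(3).tolist())
    if n!="wrist":
        for t in["handle_axis","lever_grip","hasp_pivot","stud","isolator"]:
            try:
                h={"handle_axis":.116,"lever_grip":.141,"hasp_pivot":.121,"stud":.137,"isolator":0}[t]
                for r in viewer.spot_point(t,n)[:2]:
                    print(t,round(r["score"],2),np.round(r["position"],1),onplane(*r["position"],h,K,W).round(4))
            except Exception as e: print(t,e)
E
```

```text
{'clock': 0.0, 'joint_pos': array([ 1.11440245,  0.3329159 , -0.06471677,  1.46095516,  0.02162587,
        1.34990325, -0.08848161]), 'joint_velocities': array([-0.00057965, -0.00156279, -0.00112072,  0.00137813,  0.00032618,
        0.00093169,  0.00018833]), 'tau': array([ 1.13125014e-03, -6.25441432e+01,  5.02875040e-02, -3.91609132e+01,
        1.64057105e-02,  1.00368628e-02,  6.13652242e-05]), 'position': array([ 0.26253207, -0.56676441,  0.23048188]), 'ee_rot': array([-0.69039106, -0.1526958 ,  0.69067768, -0.15168558]), 'ft_force': array([-0.17653005,  0.40480336, -0.29999329]), 'torque': array([-0.00418339, -0.00869055,  0.04219561]), 'grip_width': 0.9976524988386892}
scene 509.1347718542596 [[0.733, -0.324, 0.598, -0.111], [-0.68, -0.327, 0.657, -0.599], [-0.018, -0.888, -0.46, 0.523], [0.0, 0.0, 0.0, 1.0]]
handle_axis 0.84 [362.2 205.2] [ 0.4519 -0.1033  0.116 ]
handle_axis 0.28 [313.5 206.8] [ 0.3903 -0.0503  0.116 ]
lever_grip 0.6 [391.8 205.4] [ 0.4495 -0.1667  0.141 ]
hasp_pivot 0.62 [376.5 217.3] [ 0.4313 -0.1521  0.121 ]
stud 0.7 [422.5 215.8] [ 0.4626 -0.2157  0.137 ]
isolator 0.91 [357.9 264.3] [ 0.4451 -0.1035  0.    ]
top 371.0428845518676 [[-0.012, -0.981, 0.191, 0.282], [-0.999, 0.02, 0.038, -0.011], [-0.041, -0.191, -0.981, 0.94], [0.0, 0.0, 0.0, 1.0]]
handle_axis 0.65 [370.9 195.2] [ 0.4514 -0.1027  0.116 ]
lever_grip 0.56 [398.8 195.6] [ 0.4441 -0.1604  0.141 ]
stud 0.44 [418.7 186.6] [ 0.4642 -0.2056  0.137 ]
isolator 0.69 [366.8 206.8] [ 0.4452 -0.1039  0.    ]
wrist 299.8728917397253 [[0.419, -0.865, -0.276, 0.333], [-0.908, -0.399, -0.128, -0.534], [0.0, 0.304, -0.953, 0.374], [0.0, 0.0, 0.0, 1.0]]
```

View pics/a_scene.png

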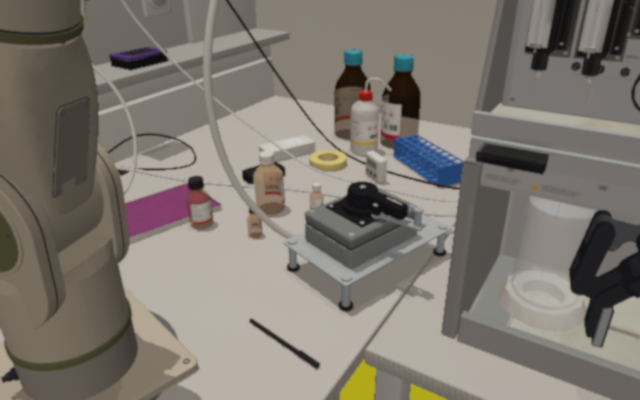

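View pics/a_top.png

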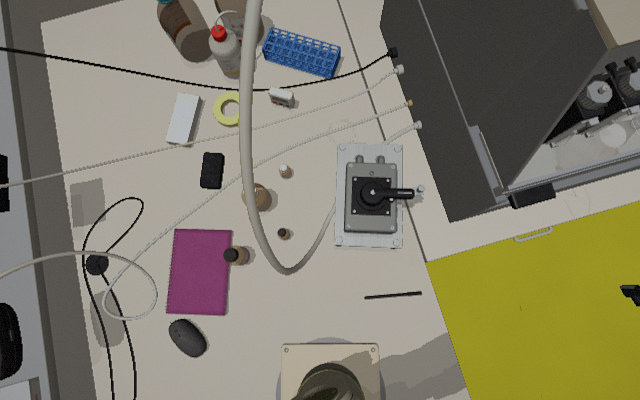

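Run:
```python
import cv2
a=cv2.imread("pics/a_scene.png")[130:290,270:470];cv2.imwrite("pics/a_sc.png",cv2.resize(a,None,fx=4,fy=4,interpolation=2)[:600])
a=cv2.imread("pics/a_top.png")[140:260,310:460];cv2.imwrite("pics/a_tc.png",cv2.resize(a,None,fx=5,fy=5,interpolation=2))
```

```text
(no output)
```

View pics/a_sc.png

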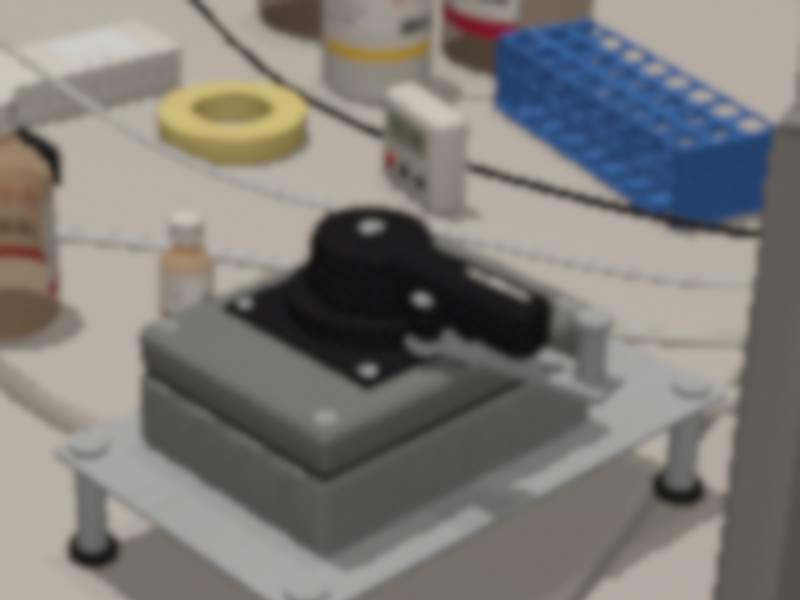

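View pics/a_tc.png

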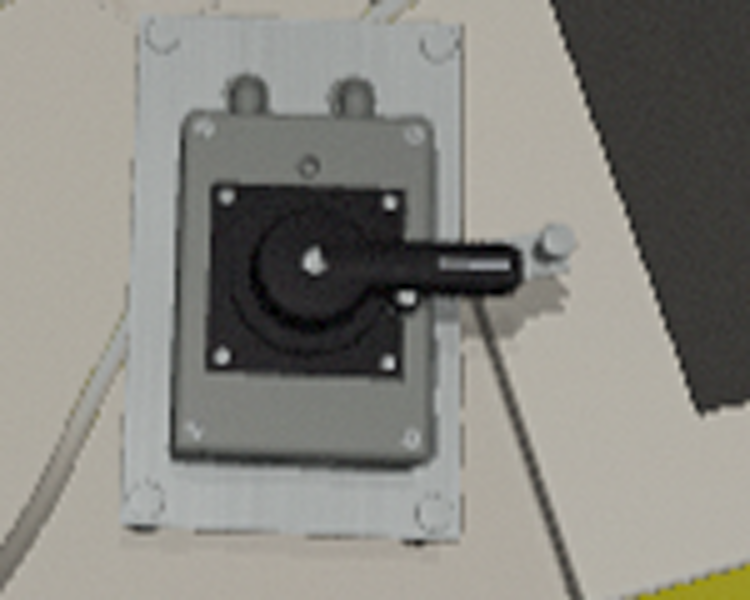

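The isolator's on side (lever, image right) faces world −y and its off side (elbows) faces +x. The lever is near on at pixel (399,195) in the top view, with the stud at (419,187). Next I'll measure yaw, hub, stud and surroundings.

Run:
```python
from h import *
for n in["top","scene"]:
    a=np.load(f"a_{n}.npz");p,d,K,W=[a[k] for k in"pdKW"];C=cloud(d,K,W)
    z=C[...,2];R=(np.hypot(C[...,0]-.451,C[...,1]+.103)<.16)&(d>0)
    def box(m,l):
        P=C[m][:,:2].astype(np.float32)
        if len(P)>10:
            r=cv2.minAreaRect(P);print(n,l,len(P),P.mean(0).round(4),[np.round(x,4) for x in r],"z",np.median(z[m]).round(4))
    box(R&(abs(z-.055)<.006),"plate"); box(R&(abs(z-.113)<.004),"cover")
    box(R&(abs(z-.153)<.005),"hub+lever"); 
    far=np.hypot(C[...,0]-.451,C[...,1]+.103)>.04
    box(R&far&(abs(z-.153)<.006)&(np.hypot(C[...,0]-.451,C[...,1]+.103)<.092),"lever")
    box(R&(np.hypot(C[...,0]-.451,C[...,1]+.103)>.097)&(abs(z-.149)<.012),"stud")
    print(C[R&(np.hypot(C[...,0]-.451,C[...,1]+.103)>.097)&(z>.13)].round(3)[:12].tolist())
a=np.load("a_top.npz");p,d,K,W=[a[k] for k in"pdKW"]
# yaw from corner screws (picked) at z=.055 and cover screws at .113
cr=lambda u,v:(310+u/5,140+v/5)
for q,h in [((162,38),.057),((438,45),.057),((147,500),.057),((435,512),.057),((203,129),.114),((413,134),.114),((195,432),.114),((411,438),.114),((310,166),.114),((314,261),.153),((553,243),.151),((515,263),.154),((408,263),.154)]:
    print(q,onplane(*cr(*q),h,K,W).round(4))
C=cloud(d,K,W)
# height map of surroundings
for x in np.arange(.3,.72,.03):
    print("%.2f"%x,[ "%3d"%(1000*max([0]+list(C[(abs(C[...,0]-x)<.015)&(abs(C[...,1]-y)<.015)&(d>0)][:,2]))) for y in np.arange(.12,-.42,-.03)])
o=monitor.get_obs();print(Ro.from_quat(o["ee_rot"]).as_matrix().round(3))
```

```text
top plate 2988 [ 0.4698 -0.0956] [array([ 0.4697, -0.0845]), array([0.197, 0.256]), np.float64(86.6142)] z 0.0543
top cover 2444 [ 0.4474 -0.1001] [array([ 0.4502, -0.1024]), array([0.1154, 0.1588]), np.float64(86.5587)] z 0.1125
top hub+lever 725 [ 0.4491 -0.1291] [array([ 0.4474, -0.1453]), array([0.1353, 0.0485]), np.float64(87.3622)] z 0.1523
top lever 219 [ 0.4468 -0.1671] [array([ 0.448 , -0.1669]), array([0.0497, 0.0224]), np.float64(88.7574)] z 0.1524
top stud 41 [ 0.4582 -0.2073] [array([ 0.4586, -0.2077]), array([0.0121, 0.0136]), np.float64(43.8299)] z 0.1498
[[0.495, 0.051, 0.684], [0.494, 0.05, 0.684], [0.494, 0.049, 0.684], [0.493, 0.048, 0.685], [0.493, 0.047, 0.685], [0.494, 0.047, 0.685], [0.493, 0.046, 0.686], [0.494, 0.045, 0.684], [0.494, 0.044, 0.685], [0.494, 0.044, 0.684], [0.494, 0.043, 0.685], [0.494, 0.042, 0.684]]
scene plate 3038 [ 0.4208 -0.1359] [array([ 0.4699, -0.089 ]), array([0.1958, 0.2579]), np.float64(86.1449)] z 0.0527
scene cover 1556 [ 0.414  -0.1108] [array([ 0.4476, -0.1337]), array([0.1715, 0.158 ]), np.float64(86.4546)] z 0.1107
scene hub+l
[... 2426 characters left out ...]
, ' 75', ' 60', '  4', '499', '592', '  0', '  0', '  0', '  0', '  0']
0.60 [' 11', ' 12', ' 11', '  3', '  3', ' 60', ' 61', ' 58', ' 58', ' 60', ' 60', '  3', '554', '554', '  0', '  0', '  0', '  0', '  0']
0.63 ['  2', '  9', ' 11', ' 10', ' 12', '  5', '  3', '  4', '  3', ' 33', ' 47', ' 61', '518', '  0', '  0', '  0', '  0', '  0', '  0']
0.66 ['  2', '  3', '  3', '  3', ' 12', ' 12', ' 16', ' 19', ' 22', '  3', '  3', ' 56', '483', '  0', '  0', '  0', '  0', '  0', '  0']
0.69 ['  9', '  8', ' 10', '  2', '  3', '  3', '  3', ' 16', ' 26', ' 33', ' 44', '420', '447', '  0', '  0', '  0', '  0', '  0', '  0']
[[ 0.     0.42  -0.907]
 [-0.    -0.907 -0.42 ]
 [-1.     0.     0.   ]]
```

Run:
```python
from h import *
Cs=[]
for n in["top","scene","wrist"]:
    a=np.load(f"a_{n}.npz");d=a["d"];C=cloud(d,a["K"],a["W"]);Cs.append(C[d>0])
C=np.vstack(Cs)
print([ "%.2f"%y for y in np.arange(-.2,-.72,-.03)])
for x in np.arange(.15,.66,.03):
    print("%.2f"%x,[ "%3d"%(1000*max([0]+list(C[(abs(C[:,0]-x)<.015)&(abs(C[:,1]-y)<.015)][:,2]))) for y in np.arange(-.2,-.72,-.03)])
```

```text
['-0.20', '-0.23', '-0.26', '-0.29', '-0.32', '-0.35', '-0.38', '-0.41', '-0.44', '-0.47', '-0.50', '-0.53', '-0.56', '-0.59', '-0.62', '-0.65', '-0.68', '-0.71']
0.15 ['  4', '  3', '  3', '  1', '  0', '  0', '  0', '  0', '  0', '  0', '  0', '  0', '  0', '  0', '  0', '  0', '  0', '  0']
0.18 ['  2', '  3', '  3', '  1', '  0', '  0', '  0', '  0', '  0', '  0', '  0', '  0', '  0', '  0', '  0', '  0', '  0', '  0']
0.21 ['  8', '  4', '  2', '  0', '  0', '  0', '  0', '  0', '  0', '  0', '345', '346', '  0', '  0', '  0', '  0', '  0', '  0']
0.24 [' 13', ' 12', '  1', '  0', '  0', '  0', '  0', '  0', '  0', '  0', '347', '347', '300', '  0', '  0', '  0', '  0', '  0']
0.27 ['  2', '  3', '  1', '  0', '  0', '  0', '  0', '  0', '  0', '  0', '  0', '328', '328', '319', '309', '  0', '  0', '  0']
0.30 ['  2', '  3', '  1', '  0', '  0', '  0', '  0', '  0', '  0', '  0', '  0', '  0', '328', '327', '322', '300', '  0', '  0']
0.33 ['  2', '  2', '  2', '  2', '  3', '  2', '  2', '  0', '  0', '  0', '  0', '  0', '  0', '  0', '  0', '  0', '  0', '  0']
0.36 ['  2', 
[... 606 characters left out ...]
302', '262', ' 47', ' 48', '  8', '  3']
0.51 [' 54', '  3', '617', '618', '617', '571', '538', '455', '446', '400', '384', '318', '  0', ' 46', ' 48', ' 47', ' 47', ' 48']
0.54 [' 56', '  3', '617', '617', '617', '446', '541', '505', '389', ' 21', ' 21', '317', '  0', '  0', '  0', '  0', '  0', ' 46']
0.57 [' 59', '  3', '592', '170', ' 16', '  0', '  0', ' 47', ' 51', ' 28', ' 28', '  0', '  0', '  0', '  0', '  0', '  0', '  0']
0.60 [' 54', '  3', '554', '159', ' 16', '  0', '  0', ' 20', ' 20', ' 20', ' 20', '  0', '  0', '  0', '  0', '  0', '  0', '  0']
0.63 [' 54', '508', '518', '139', '  0', '  0', '  0', '  0', '  0', ' 21', ' 20', '  0', '  0', '  0', '  0', '  0', '  0', '  0']
```

View pics/a_wrist.png

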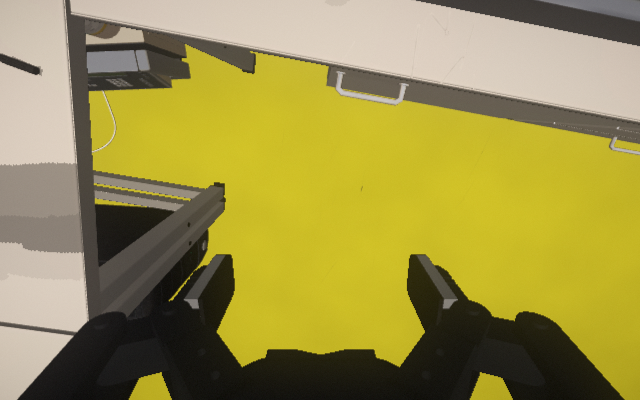

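Emit:
send_rows --grip '[100,100,100,100,100]' --pt "-15 0 0" --pt "-30 0 0" --pt "-45 0 0" --pt "-60 0 0" --pt "-70 0 0" --twist '[-7,-14,-21,-28,-35]'

```text
clock: 1.07
position: [0.2629, -0.5674, 0.303]
ee_rot: [-0.612, -0.354, 0.612, -0.355]
ft_force: [-0.0, -0.6, 0.7]
grip_width: 0.608
```

Emit:
send_rows --grip '[100,100,100,100,100]' --pt "0 0 0" --pt "0 0 0" --pt "0 0 0" --pt "0 0 0" --pt "0 0 0" --twist '[-7,-14,-21,-28,-28]'

```text
clock: 1.48
position: [0.2627, -0.5671, 0.3013]
ee_rot: [0.508, 0.492, -0.508, 0.492]
ft_force: [-0.2, -0.2, -0.4]
grip_width: 0.604
```

```bash
cat >> h.py <<'E'
def goal(*tg):
    "tg: (x,y,z,yaw_of_tool_y_deg) -> tool offsets mm and twist"
    o=monitor.get_obs();R=Ro.from_quat(o["ee_rot"]).as_matrix();yw=np.degrees(np.arctan2(R[1,1],R[0,1]))
    print("t %.2f"%o["clock"],"pos",o["position"].round(4),"yaw %.1f"%yw,"tilt",R[2].round(3),"grip %.3f"%o["grip_width"],"F",o["ft_force"].round(1),"q",o["joint_pos"].round(2))
    for t in tg:
        print(t,"->",(R.T@(np.array(t[:3])-o["position"])*1000).round(1),"tw %.1f"%(-((t[3]-yw+180)%360-180)))
E
python3 - <<'E'
from h import *
goal((.28,-.45,.3,-2),(.28,-.33,.3,-2),(.33,-.24,.3,-2),(.448,-.168,.3,-2))
E
```

```text
t 1.48 pos [ 0.2627 -0.5671  0.3013] yaw -1.8 tilt [-1.  0.  0.] grip 0.604 F [-0.2 -0.2 -0.4] q [ 1.22  0.32 -0.2   1.34  0.06  1.49  0.99]
(0.28, -0.45, 0.3, -2) -> [   1.3   13.6 -117.6] tw 0.2
(0.28, -0.33, 0.3, -2) -> [   1.3    9.9 -237.6] tw 0.2
(0.33, -0.24, 0.3, -2) -> [   1.3   57.  -329.1] tw 0.2
(0.448, -0.168, 0.3, -2) -> [   1.3  172.7 -404.8] tw 0.2
```

Emit:
send_rows --grip '[100,100,100,100,100]' --pt "0 5 -40" --pt "0 10 -80" --pt "0 13 -120" --pt "0 12 -160" --pt "0 10 -200" --twist '[0,0,0,0,0]'

```text
clock: 1.9
position: [0.2804, -0.3656, 0.3011]
ee_rot: [0.51, 0.489, -0.51, 0.49]
ft_force: [1.1, 0.4, 1.3]
grip_width: 0.609
```

Emit:
send_rows --grip '[100,100,100,100,100]' --pt "0 0 -37" --pt "0 15 -70" --pt "0 32 -100" --pt "0 47 -130" --pt "0 60 -145" --twist '[0,0,0,0,0]'

```text
clock: 2.32
position: [0.3468, -0.2215, 0.3019]
ee_rot: [-0.51, -0.49, 0.51, -0.491]
ft_force: [0.5, -0.0, 0.1]
grip_width: 0.61
```

Run:
```python
from h import *
goal((.36,-.2,.3,-2),(.448,-.168,.3,-2),(.448,-.168,.23,-2))
```

```text
t 2.32 pos [ 0.3468 -0.2215  0.3019] yaw -2.2 tilt [-1.     0.001  0.001] grip 0.610 F [ 0.5 -0.   0.1] q [ 1.01 -0.17 -0.48  1.84 -0.08  1.45  0.51]
(0.36, -0.2, 0.3, -2) -> [  1.9  12.3 -22. ] tw -0.2
(0.448, -0.168, 0.3, -2) -> [  2.   99.  -57.4] tw -0.2
(0.448, -0.168, 0.23, -2) -> [ 72.   98.9 -57.5] tw -0.2
```

Emit:
send_rows --grip '[100,100,100,100,100]' --pt "0 20 -35" --pt "0 50 -50" --pt "0 80 -57" --pt "10 99 -57" --pt "40 99 -57" --twist '[0,0,0,0,0]'

```text
clock: 2.73
position: [0.4514, -0.1709, 0.264]
ee_rot: [0.511, 0.488, -0.508, 0.492]
ft_force: [0.6, -0.3, 0.3]
grip_width: 0.606
```

Run:
```python
from h import *
goal((.448,-.168,.23,-2),(.448,-.168,.13,-2))
p,d,K,W=cam("wrist")
q=p.copy()
H={"handle_axis":.116,"lever_grip":.141,"hasp_pivot":.121,"stud":.137}
for t,h in H.items():
    for r in viewer.spot_point(t,"wrist")[:1]:
        print(t,round(r["score"],2),np.round(r["position"]),onplane(*r["position"],h,K,W).round(4)); cv2.circle(q,tuple(int(v) for v in r["position"]),4,(0,0,255),1)
cv2.imwrite("pics/b_wrist.png",q)
C=cloud(d,K,W);z=C[...,2];rr=np.hypot(C[...,0]-.4505,C[...,1]+.103)
for m,l in[((abs(z-.153)<.005)&(rr>.04)&(rr<.092),"lever"),((rr<.03)&(abs(z-.153)<.005),"hub"),((rr>.096)&(rr<.13)&(z>.14),"stud")]:
    m&=d>0
    P=C[m]
    if len(P)>5: print(l,len(P),P.mean(0).round(4),[np.round(x,4) for x in cv2.minAreaRect(P[:,:2].astype(np.float32))])
```

```text
t 2.73 pos [ 0.4514 -0.1709  0.264 ] yaw -2.2 tilt [-1.     0.007  0.001] grip 0.606 F [ 0.6 -0.3  0.3] q [ 0.91  0.03 -0.65  1.75  0.02  1.36  0.22]
(0.448, -0.168, 0.23, -2) -> [34.  -3.8 -2.8] tw -0.2
(0.448, -0.168, 0.13, -2) -> [134.   -4.5  -2.9] tw -0.2
lever_grip 0.89 [315. 193.] [ 0.4477 -0.1713  0.141 ]
hasp_pivot 0.81 [307. 158.] [ 0.4404 -0.1411  0.121 ]
stud 0.89 [329. 226.] [ 0.4593 -0.2064  0.137 ]
lever 1256 [ 0.4487 -0.1649  0.1533] [array([ 0.4486, -0.1662]), array([0.0484, 0.0231]), np.float64(88.2305)]
hub 3234 [ 0.4513 -0.1026  0.1533] [array([ 0.4526, -0.1034]), array([0.0502, 0.0546]), np.float64(31.1355)]
stud 308 [ 0.4739 -0.198   0.2025] [array([ 0.4822, -0.1975]), array([0.064, 0.014]), np.float64(21.733)]
```

View pics/b_wrist.png

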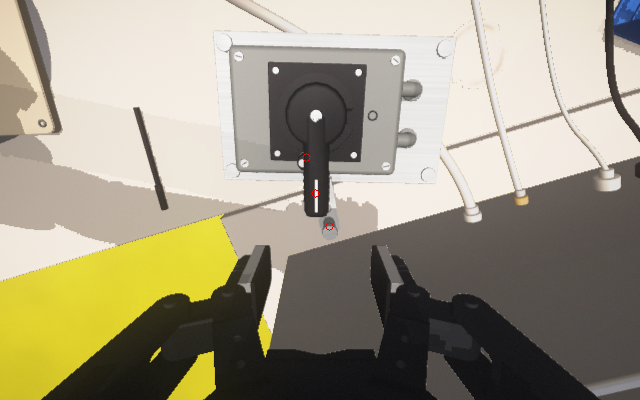

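The lever (316,193) and stud (329,226) in the wrist view agree with the top-view measurements. I'll descend onto the lever.

Emit:
send_rows --grip '[100,100,100,100,100]' --pt "20 -3 -3" --pt "45 -3 -3" --pt "65 -3 -3" --pt "90 -3 -3" --pt "110 -3 -3" --twist '[0,0,0,0,0]'

```text
clock: 3.4
position: [0.4439, -0.1694, 0.1518]
ee_rot: [-0.51, -0.489, 0.51, -0.491]
ft_force: [0.1, 0.3, -1.2]
grip_width: 0.612
```

Run:
```python
from h import *
goal((.4485,-.168,.131,-2))
p,d,K,W=cam("wrist");cv2.imwrite("pics/c_wrist.png",p)
```

```text
t 3.40 pos [ 0.4439 -0.1694  0.1518] yaw -2.3 tilt [-1.     0.002  0.002] grip 0.612 F [ 0.1  0.3 -1.2] q [ 0.89  0.11 -0.65  1.92  0.08  1.13  0.17]
(0.4485, -0.168, 0.131, -2) -> [20.8  4.5 -1.6] tw -0.3
```

View pics/c_wrist.png

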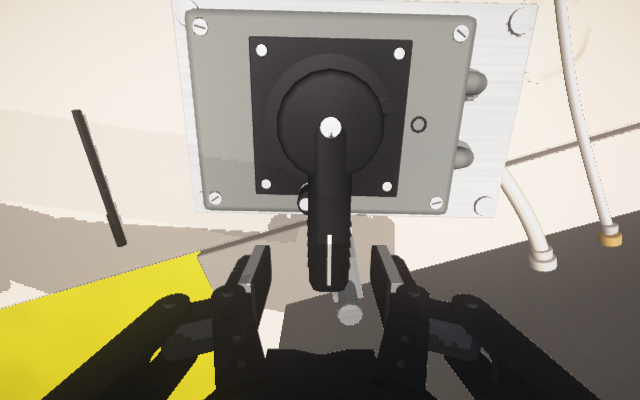

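The lever sits between the fingers, about 4 mm off centre. I'll correct that, descend and grip.

Emit:
send_rows --grip '[100,100,100,180,255]' --pt "5 4 -1" --pt "14 4 -1" --pt "21 4 -1" --pt "21 4 -1" --pt "21 4 -1" --twist '[0,0,0,0,0]' --newtons 40

```text
clock: 3.87
position: [0.4479, -0.1679, 0.1307]
ee_rot: [0.509, 0.49, -0.509, 0.491]
ft_force: [0.0, 1.1, 0.6]
grip_width: 0.334
```

Emit:
send_rows --grip '[255,255,255,255,255]' --pt "0 0 0" --pt "0 0 0" --pt "0 0 0" --pt "0 0 0" --pt "0 0 0" --twist '[0,0,0,0,0]'

```text
clock: 4.28
position: [0.4483, -0.168, 0.131]
ee_rot: [0.509, 0.49, -0.509, 0.491]
ft_force: [-0.4, -0.8, 5.1]
grip_width: 0.251
```

```bash
cat >> h.py <<'E'
def arc(cx,cy,r,a0,angs,z=None):
    "rows along arc from lever angle a0 (deg), angs relative; tool frame at current measured pose; assumes yaw=a0+90"
    o=monitor.get_obs();R=Ro.from_quat(o["ee_rot"]).as_matrix();yw=np.degrees(np.arctan2(R[1,1],R[0,1]))
    p0=np.array([cx+r*np.cos(np.radians(a0)),cy+r*np.sin(np.radians(a0))])
    for a in angs:
        t=np.radians(a0+a);p=np.array([cx+r*np.cos(t),cy+r*np.sin(t)])-p0
        print(a,(R.T@np.append(p,0)*1000).round(1),"tw",-a)
E
python3 - <<'E'
from h import *
goal((.4485,-.168,.131,-2))
o=monitor.get_obs();v=o["position"][:2]-[.451,-.103];print(np.hypot(*v),np.degrees(np.arctan2(v[1],v[0])))
arc(.451,-.103,np.hypot(*v),np.degrees(np.arctan2(v[1],v[0])),[6,12,18,24,30])
E
```

```text
t 4.28 pos [ 0.4483 -0.168   0.131 ] yaw -2.2 tilt [-1.     0.001  0.001] grip 0.251 F [-0.4 -0.8  5.1] q [ 0.88  0.15 -0.65  1.93  0.1   1.09  0.15]
(0.4485, -0.168, 0.131, -2) -> [-0.   0.2  0. ] tw -0.2
0.06502025923166382 -92.40574209497541
6 [ 0.   6.8 -0.3] tw -6
12 [ 0.  13.5 -1.4] tw -12
18 [ 0.  20.1 -3.1] tw -18
24 [ 0.  26.5 -5.5] tw -24
30 [ 0.  32.5 -8.6] tw -30
```

Emit:
send_rows --grip '[255,255,255,255,255]' --pt "0 6.8 -0.3" --pt "0 13.5 -1.4" --pt "0 20 -3.1" --pt "0 26.5 -5.5" --pt "0 32.5 -8.6" --twist '[-6,-12,-18,-24,-30]'

```text
clock: 4.7
position: [0.4817, -0.1605, 0.131]
ee_rot: [0.364, 0.606, -0.363, 0.607]
ft_force: [1.8, 1.4, 4.7]
grip_width: 0.254
```

Emit:
send_rows --grip '[255,255,255,255,255]' --pt "0 6.8 -0.3" --pt "0 13.5 -1.4" --pt "0 20 -3.1" --pt "0 26.5 -5.5" --pt "0 32.5 -8.6" --twist '[-6,-12,-18,-24,-30]'

```text
clock: 5.12
position: [0.5067, -0.1375, 0.131]
ee_rot: [0.194, 0.679, -0.194, 0.681]
ft_force: [3.7, 0.3, 1.9]
grip_width: 0.249
```

Run:
```python
from h import *
goal((.4505+.065,-.1065,.131,86.8))
o=monitor.get_obs();v=o["position"][:2]-[.451,-.103];print(np.hypot(*v),np.degrees(np.arctan2(v[1],v[0])))
arc(.451,-.103,np.hypot(*v),np.degrees(np.arctan2(v[1],v[0])),[6,12,18,24,30])
```

```text
t 5.12 pos [ 0.5067 -0.1375  0.131 ] yaw 58.1 tilt [-1.     0.001  0.002] grip 0.249 F [3.7 0.3 1.9] q [ 0.87  0.29 -0.79  1.82  0.23  1.13  1.02]
(0.5155000000000001, -0.1065, 0.131, 86.8) -> [ 0.1 30.9 -8.9] tw -28.7
0.06554063403762905 -31.722147258156625
6 [ 0.   6.8 -0.4] tw -6
12 [ 0.  13.6 -1.5] tw -12
18 [ 0.  20.2 -3.3] tw -18
24 [ 0.  26.6 -5.7] tw -24
30 [ 0.  32.7 -8.9] tw -30
```

Emit:
send_rows --grip '[255,255,255,255,255]' --pt "0 6.8 -0.4" --pt "0 13.6 -1.5" --pt "0 20 -3.3" --pt "0 26.6 -5.7" --pt "0 31 -8" --twist '[-6,-12,-18,-24,-28]'

```text
clock: 5.53
position: [0.5169, -0.1068, 0.1311]
ee_rot: [0.023, 0.705, -0.024, 0.708]
ft_force: [6.8, -1.6, 0.3]
grip_width: 0.248
```

Emit:
send_rows --grip '[255,255,255,255,255]' --pt "0 1 0" --pt "0 1.5 0" --pt "0 2 0" --pt "0 2 0" --pt "0 2 0" --twist '[-0.5,-1,-1.5,-1.5,-1.5]'

```text
clock: 5.95
position: [0.5169, -0.106, 0.1311]
ee_rot: [0.017, 0.705, -0.017, 0.708]
ft_force: [7.1, -2.2, 0.6]
grip_width: 0.251
```

Run:
```python
from h import *
goal((.4505+.065,-.1065,.131,86.8))
o=monitor.get_obs();v=o["position"][:2]-[.451,-.103];print(np.hypot(*v),np.degrees(np.arctan2(v[1],v[0])))
```

```text
t 5.95 pos [ 0.5169 -0.106   0.1311] yaw 87.3 tilt [-1.    -0.001  0.004] grip 0.251 F [ 7.1 -2.2  0.6] q [ 0.89  0.32 -0.89  1.81  0.27  1.14  1.43]
(0.5155000000000001, -0.1065, 0.131, 86.8) -> [ 0.1 -0.5 -1.4] tw 0.5
0.0659843887202078 -2.6398071715211366
```

Emit:
send_rows --grip '[255,255,255,255,255]' --pt "0 1 0" --pt "0 2 0" --pt "0 3 0" --pt "0 3 0" --pt "0 3 0" --twist '[-1,-2,-2,-2,-2]'

```text
clock: 6.37
position: [0.5166, -0.1058, 0.1311]
ee_rot: [0.005, 0.706, -0.007, 0.708]
ft_force: [5.6, -10.5, 2.1]
grip_width: 0.247
```

Emit:
send_rows --grip '[100,100,100,100,100]' --pt "0 0 0" --pt "0 0 0" --pt "0 0 0" --pt "-10 0 0" --pt "-40 0 0" --twist '[0,0,0,0,0]'

```text
clock: 6.78
position: [0.513, -0.1015, 0.1678]
ee_rot: [0.004, 0.709, -0.003, 0.705]
ft_force: [0.3, -0.2, 0.2]
grip_width: 0.605
```

Run:
```python
from h import *
goal((.54,-.106,.26,-90))
p,d,K,W=cam("top");q=cv2.resize(p[140:260,310:460],None,fx=5,fy=5,interpolation=2);cv2.imwrite("pics/d_top.png",q)
for t,h in {"lever_grip":.141,"hasp_pivot":.121,"stud":.137}.items():
    for r in viewer.spot_point(t,"top")[:1]: print(t,round(r["score"],2),np.round(r["position"]),onplane(*r["position"],h,K,W).round(4))
```

```text
t 6.78 pos [ 0.513  -0.1015  0.1678] yaw 89.4 tilt [-1.     0.002 -0.006] grip 0.605 F [ 0.3 -0.2  0.2] q [ 0.91  0.28 -0.91  1.77  0.23  1.21  1.49]
(0.54, -0.106, 0.26, -90) -> [-92.3  -4.   26.5] tw 179.4
lever_grip 0.61 [368. 165.] [ 0.5152 -0.0965  0.141 ]
hasp_pivot 0.27 [243. 255.] [0.3223 0.1841 0.121 ]
```

View pics/d_top.png

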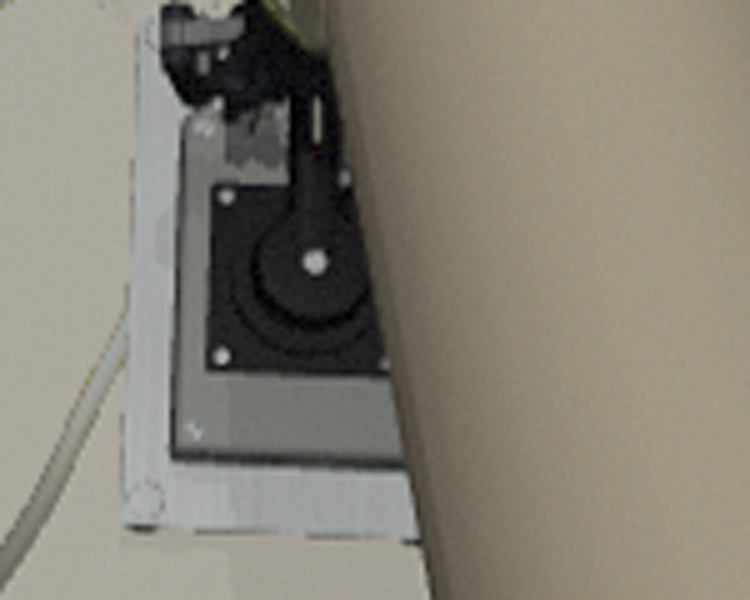

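Emit:
send_rows --grip '[130,130,130,130,130]' --pt "-20 -4 10" --pt "-40 -4 20" --pt "-55 -4 27" --pt "-55 -4 27" --pt "-55 -4 27" --twist '[7,14,21,28,35]'

```text
clock: 7.4
position: [0.5427, -0.106, 0.2256]
ee_rot: [0.218, 0.672, -0.218, 0.673]
ft_force: [0.1, -0.4, -0.7]
grip_width: 0.489
```

Emit:
send_rows --grip '[130,130,130,130,130]' --pt "0 0 0" --pt "0 0 0" --pt "0 0 0" --pt "0 0 0" --pt "0 0 0" --twist '[7,14,21,28,35]'

```text
clock: 7.82
position: [0.5418, -0.1062, 0.2246]
ee_rot: [0.41, 0.576, -0.411, 0.575]
ft_force: [0.1, 0.1, -0.3]
grip_width: 0.49
```

Emit:
send_rows --grip '[130,130,130,130,130]' --pt "0 0 0" --pt "0 0 0" --pt "0 0 0" --pt "0 0 0" --pt "0 0 0" --twist '[7,14,21,28,35]'

```text
clock: 8.23
position: [0.5418, -0.1062, 0.2246]
ee_rot: [-0.564, -0.426, 0.565, -0.425]
ft_force: [-0.0, 0.2, -0.5]
grip_width: 0.49
```

Emit:
send_rows --grip '[130,130,130,130,130]' --pt "0 0 0" --pt "0 0 0" --pt "0 0 0" --pt "0 0 0" --pt "0 0 0" --twist '[7,14,21,28,35]'

```text
clock: 8.65
position: [0.5418, -0.1062, 0.2246]
ee_rot: [-0.666, -0.236, 0.667, -0.236]
ft_force: [-1.0, -0.7, -0.4]
grip_width: 0.494
```

Emit:
send_rows --grip '[130,130,130,130,130]' --pt "0 0 0" --pt "0 0 0" --pt "0 0 0" --pt "0 0 0" --pt "0 0 0" --twist '[7,14,21,25,25]'

```text
clock: 9.07
position: [0.5419, -0.1062, 0.2247]
ee_rot: [-0.701, -0.087, 0.702, -0.087]
ft_force: [-0.5, -0.5, -0.1]
grip_width: 0.488
```

Run:
```python
from h import *
goal((.557,-.1,.26,-76))
p,d,K,W=cam("wrist")
q=p.copy()
for t,h in {"handle_axis":.116,"lever_grip":.141,"hasp_pivot":.121,"stud":.137}.items():
    for r in viewer.spot_point(t,"wrist")[:1]:
        print(t,round(r["score"],2),np.round(r["position"]),onplane(*r["position"],h,K,W).round(4)); cv2.circle(q,tuple(int(v) for v in r["position"]),4,(0,0,255),1)
cv2.imwrite("pics/e_wrist.png",q)
C=cloud(d,K,W);z=C[...,2];v=C[...,:2]-[.451,-.103];rr=np.hypot(v[...,0],v[...,1])
for m,l in[((abs(z-.153)<.005)&(rr>.04)&(rr<.092),"lever"),((rr>.096)&(rr<.13)&(z>.143)&(z<.156),"stud")]:
    P=C[m&(d>0)]
    if len(P)>5: print(l,len(P),P.mean(0).round(4),[np.round(x,4) for x in cv2.minAreaRect(P[:,:2].astype(np.float32))])
```

```text
t 9.07 pos [ 0.5419 -0.1062  0.2247] yaw -75.8 tilt [-1.    -0.001  0.001] grip 0.488 F [-0.5 -0.5 -0.1] q [ 0.58  0.22 -0.54  1.64  0.12  1.31 -1.3 ]
(0.557, -0.1, 0.26, -76) -> [-35.4  -2.3 -16.1] tw 0.2
handle_axis 0.81 [291. 283.] [ 0.4507 -0.0996  0.116 ]
lever_grip 0.56 [313. 238.] [ 0.5131 -0.1068  0.141 ]
hasp_pivot 0.83 [316. 254.] [ 0.4895 -0.1151  0.121 ]
stud 0.79 [312. 182.] [ 0.5585 -0.0944  0.137 ]
lever 1656 [ 0.517  -0.105   0.1532] [array([ 0.5154, -0.1055]), array([0.0231, 0.0517]), np.float64(87.259)]
stud 304 [ 0.5576 -0.0956  0.151 ] [array([ 0.5572, -0.0957]), array([0.0142, 0.014 ]), np.float64(57.9522)]
```

View pics/e_wrist.png

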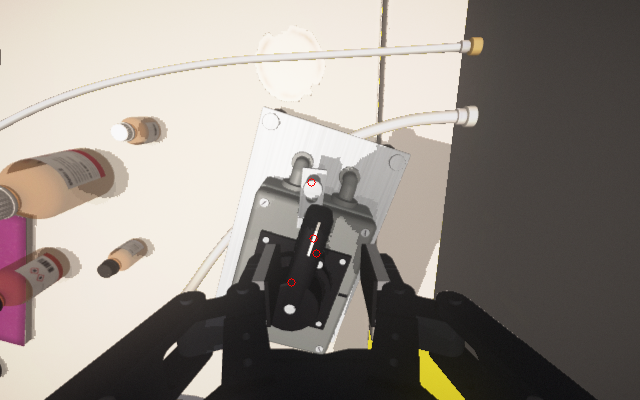

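Lever at off: axis (290,309), tip about (318,210). Stud at (312,183), agreeing with the predicted 68 mm from the pivot. The bottles are all well to the left. Now I'll move above the stud with the jaw axis tangential and descend.

Run:
```python
from h import *
goal((.5575,-.0957,.225,-74),(.5575,-.0957,.131,-74))
```

```text
t 9.32 pos [ 0.5422 -0.1064  0.2251] yaw -75.5 tilt [-1. -0.  0.] grip 0.487 F [ 0.4  0.  -0.3] q [ 0.59  0.22 -0.54  1.64  0.12  1.31 -1.3 ]
(0.5575, -0.0957, 0.225, -74) -> [  0.1  -6.5 -17.5] tw -1.5
(0.5575, -0.0957, 0.131, -74) -> [ 94.1  -6.5 -17.5] tw -1.5
```

Emit:
send_rows --grip '[150,150,150,150,150]' --pt "0 -6.5 -17.5" --pt "10 -6.5 -17.5" --pt "25 -6.5 -17.5" --pt "40 -6.5 -17.5" --pt "40 -6.5 -17.5" --twist '[-1.5,-1.5,-1.5,-1.5,-1.5]'

```text
clock: 9.73
position: [0.5558, -0.0958, 0.182]
ee_rot: [-0.699, -0.098, 0.702, -0.097]
ft_force: [0.4, 0.1, -0.6]
grip_width: 0.412
```

Run:
```python
from h import *
goal((.5575,-.0957,.131,-74))
p,d,K,W=cam("wrist")
cv2.imwrite("pics/f_wrist.png",p)
C=cloud(d,K,W);z=C[...,2];v=C[...,:2]-[.451,-.103];rr=np.hypot(v[...,0],v[...,1])
m=(rr>.098)&(rr<.125)&(z>.143)&(z<.154)&(d>0)
P=C[m];print(len(P),P.mean(0).round(4),[np.round(x,4) for x in cv2.minAreaRect(P[:,:2].astype(np.float32))])
```

```text
t 9.73 pos [ 0.5558 -0.0958  0.182 ] yaw -74.1 tilt [-1.    -0.002  0.004] grip 0.412 F [ 0.4  0.1 -0.6] q [ 0.56  0.28 -0.55  1.66  0.15  1.24 -1.32]
(0.5575, -0.0957, 0.131, -74) -> [51.   0.5 -1.8] tw -0.1
427 [ 0.5579 -0.0953  0.1509] [array([ 0.5572, -0.0956]), array([0.0144, 0.0144]), np.float64(29.1877)]
```

View pics/f_wrist.png

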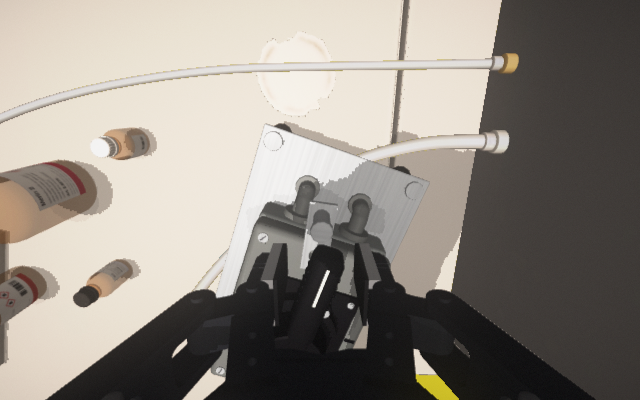

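The stud (321,222) is centred between the jaws. Descending.

Emit:
send_rows --grip '[150,150,150,160,180]' --pt "15 0.5 -2" --pt "30 0.5 -2" --pt "42 0.5 -2" --pt "51 0.5 -2" --pt "51 0.5 -2" --twist '[0,0,0,0,0]'

```text
clock: 10.2
position: [0.5588, -0.0957, 0.1328]
ee_rot: [-0.7, -0.098, 0.701, -0.097]
ft_force: [-0.4, -0.3, 0.2]
grip_width: 0.295
```

Emit:
send_rows --grip '[190,190,190,190,190]' --pt "0 0 0" --pt "0 0 0" --pt "0 0 0" --pt "0 0 0" --pt "0 0 0" --twist '[0,0,0,0,0]'

```text
clock: 10.62
position: [0.56, -0.0958, 0.1349]
ee_rot: [0.701, 0.097, -0.7, 0.098]
ft_force: [0.2, 0.6, 0.5]
grip_width: 0.253
```

Run:
```python
from h import *
goal((.5575,-.0957,.131,-74))
o=monitor.get_obs();v=o["position"][:2]-[.4915,-.115];r=np.hypot(*v);a=np.degrees(np.arctan2(v[1],v[0]));print(r,a)
arc(.4915,-.115,r,a,[6,12,18,24,30])
```

```text
t 10.62 pos [ 0.56   -0.0958  0.1349] yaw -74.1 tilt [-1.     0.001 -0.001] grip 0.253 F [0.2 0.6 0.5] q [ 0.54  0.33 -0.54  1.71  0.19  1.15 -1.34]
(0.5575, -0.0957, 0.131, -74) -> [ 3.9 -0.7  2.4] tw -0.1
0.07111323452448376 15.696441588633132
6 [-0.  -7.4  0.4] tw -6
12 [ -0.  -14.8   1.5] tw -12
18 [ -0.  -22.    3.4] tw -18
24 [ -0.  -28.9   6.1] tw -24
30 [ -0.  -35.6   9.4] tw -30
```

Emit:
send_rows --grip '[190,190,190,190,190]' --pt "2 -7 2.8" --pt "2 -14 4" --pt "2 -21 5.8" --pt "2 -28 8.5" --pt "2 -34 11.5" --twist '[-6,-12,-18,-24,-30]'

```text
clock: 11.03
position: [0.5392, -0.0659, 0.1325]
ee_rot: [0.651, 0.277, -0.65, 0.277]
ft_force: [-0.2, -0.0, -0.2]
grip_width: 0.254
```

Run:
```python
from h import *
A=lambda a:(.4915+.0685*np.cos(np.radians(a)),-.115+.0685*np.sin(np.radians(a)),.132,a-90)
goal(A(46))
o=monitor.get_obs();v=o["position"][:2]-[.4915,-.115];r=np.hypot(*v);a=np.degrees(np.arctan2(v[1],v[0]));print(r,a)
goal(A(52),A(58),A(64),A(70),A(76))
```

```text
t 11.03 pos [ 0.5392 -0.0659  0.1325] yaw -43.8 tilt [-1.     0.001 -0.   ] grip 0.254 F [-0.2 -0.  -0.2] q [ 0.59  0.3  -0.64  1.77  0.2   1.13 -0.88]
(np.float64(0.5390840983764413), np.float64(-0.0657252236768024), 0.132, -44) -> [ 0.5 -0.2 -0. ] tw 0.2
0.0684931524387431 45.80975453492089
t 11.03 pos [ 0.5392 -0.0659  0.1325] yaw -43.8 tilt [-1.     0.001 -0.   ] grip 0.254 F [-0.2 -0.  -0.2] q [ 0.59  0.3  -0.64  1.77  0.2   1.13 -0.88]
(np.float64(0.5336728110598076), np.float64(-0.06102126337793954), 0.132, -38) -> [ 0.5 -7.4  0.3] tw -5.8
(np.float64(0.5277994695999745), np.float64(-0.05690870541328482), 0.132, -32) -> [  0.5 -14.5   1.4] tw -11.8
(np.float64(0.5215284235550518), np.float64(-0.05343260782850706), 0.132, -26) -> [  0.5 -21.4   3.3] tw -17.8
(np.float64(0.5149283798178083), np.float64(-0.05063105547616528), 0.132, -20) -> [  0.5 -28.1   5.8] tw -23.8
(np.float64(0.5080716498485772), np.float64(-0.04853474275009424), 0.132, -14) -> [  0.5 -34.5   9.1] tw -29.8
```

Emit:
send_rows --grip '[190,190,190,190,190]' --pt "0 -7.4 0.3" --pt "0 -14.5 1.4" --pt "0 -21.4 3.3" --pt "0 -28 5.8" --pt "0 -34.5 9" --twist '[-6,-12,-18,-24,-30]'

```text
clock: 11.45
position: [0.5083, -0.0484, 0.1326]
ee_rot: [0.557, 0.436, -0.556, 0.436]
ft_force: [0.2, 0.2, -0.4]
grip_width: 0.255
```

Emit:
send_rows --grip '[190,190,190,190,190]' --pt "0 -1.5 0" --pt "0 -3 0" --pt "0 -4 0" --pt "0 -4 0" --pt "0 -4 0" --twist '[0,0,0,0,0]'

```text
clock: 11.87
position: [0.5064, -0.0478, 0.133]
ee_rot: [0.56, 0.432, -0.558, 0.434]
ft_force: [8.4, 0.3, -4.5]
grip_width: 0.252
```

Run:
```python
from h import *
goal()
o=monitor.get_obs();v=o["position"][:2]-[.4915,-.115];r=np.hypot(*v);a=np.degrees(np.arctan2(v[1],v[0]));print(r,a)
p,d,K,W=cam("wrist");cv2.imwrite("pics/g_wrist.png",p)
```

```text
t 11.87 pos [ 0.5064 -0.0478  0.133 ] yaw -14.4 tilt [-1.     0.004 -0.001] grip 0.252 F [ 8.4  0.3 -4.5] q [ 0.67  0.23 -0.74  1.86  0.17  1.11 -0.38]
0.06883196193857259 77.47161001739936
```

View pics/g_wrist.png

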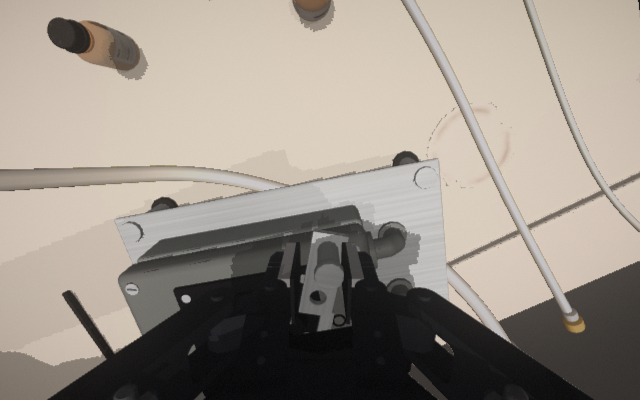

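The stop is reached (8 N on the fingers, stud against the trailing finger). I'll centre the cage, open slightly, and lift off.

Emit:
send_rows --grip '[170,165,165,165,165]' --pt "0 3 0" --pt "0 7 0" --pt "0 7 0" --pt "0 7 0" --pt "-5 7 0" --twist '[0,0,0,0,0]'

```text
clock: 12.33
position: [0.5105, -0.0492, 0.1366]
ee_rot: [-0.557, -0.435, 0.558, -0.434]
ft_force: [-0.4, -0.1, -1.1]
grip_width: 0.354
```

Run:
```python
from h import *
goal()
```

```text
t 12.33 pos [ 0.5105 -0.0492  0.1366] yaw -14.2 tilt [-1.    -0.002  0.   ] grip 0.354 F [-0.4 -0.1 -1.1] q [ 0.67  0.24 -0.74  1.84  0.18  1.13 -0.38]
```

Emit:
send_rows --grip '[165,165,165,165,165]' --pt "-15 0 0" --pt "-35 0 0" --pt "-60 0 0" --pt "-85 0 0" --pt "-100 0 0" --twist '[0,0,0,0,0]'

```text
clock: 12.75
position: [0.5117, -0.049, 0.2403]
ee_rot: [0.558, 0.434, -0.557, 0.435]
ft_force: [0.9, 0.0, -0.0]
grip_width: 0.356
```

Run:
```python
from h import *
goal()
p,d,K,W=cam("wrist");cv2.imwrite("pics/i_wrist.png",p)
for t,h in {"lever_grip":.141,"hasp_pivot":.121,"stud":.137}.items():
    for r in viewer.spot_point(t,"wrist")[:1]: print(t,round(r["score"],2),np.round(r["position"]),onplane(*r["position"],h,K,W).round(4))
C=cloud(d,K,W);z=C[...,2]
m=(np.hypot(C[...,0]-.51,C[...,1]+.049)<.03)&(z>.143)&(z<.156)&(d>0);print("stud",m.sum(),C[m].mean(0).round(4))
m=(abs(z-.153)<.005)&(C[...,0]>.49)&(abs(C[...,1]+.106)<.03)&(d>0);print("lever",m.sum(),C[m].mean(0).round(4),cv2.minAreaRect(C[m][:,:2].astype(np.float32)))
```

```text
t 12.75 pos [ 0.5117 -0.049   0.2403] yaw -14.2 tilt [-1.     0.002  0.   ] grip 0.356 F [ 0.9  0.  -0. ] q [ 0.7   0.14 -0.75  1.71  0.1   1.33 -0.32]
lever_grip 0.6 [339. 263.] [ 0.5139 -0.1109  0.141 ]
hasp_pivot 0.67 [316. 259.] [ 0.4916 -0.1128  0.121 ]
stud 0.93 [319. 199.] [ 0.5106 -0.0484  0.137 ]
stud 257 [ 0.5107 -0.048   0.151 ]
lever 904 [ 0.507  -0.1018  0.1533] ((0.5153522491455078, -0.10422508418560028), (0.050590116530656815, 0.023694630712270737), 0.32709240913391113)
```

View pics/i_wrist.png

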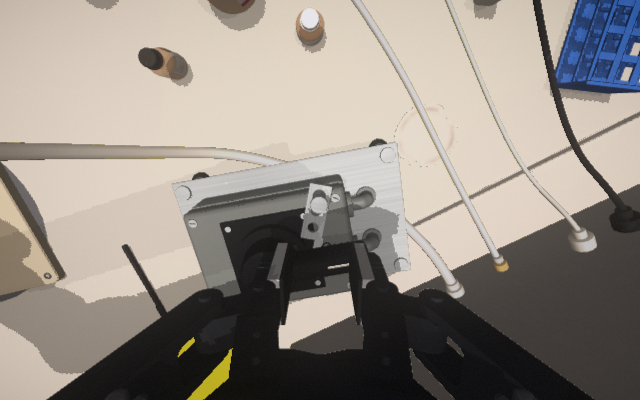

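Run:
```python
from h import *
p,d,K,W=cam("scene");cv2.imwrite("pics/j_scene.png",p)
```

```text
(no output)
```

View pics/j_scene.png

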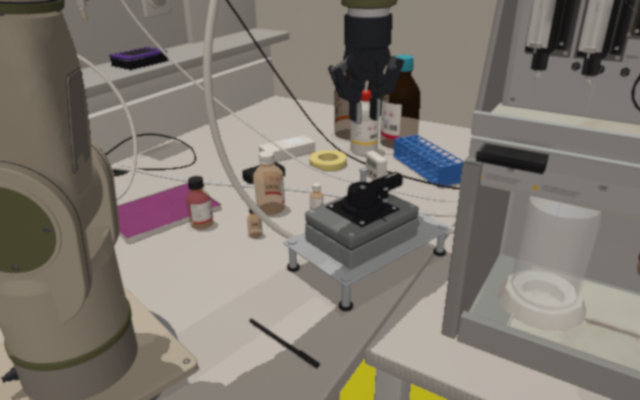

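The lever points to the elbow (off) side, the gripper hangs clear at about (365,80), and the bottles at (268,185), (316,197), (255,225) and (200,203) stand where they were. I'll hand in.

```bash
python3 -c "
from h import *
print(manip.hand_in());goal()"
```

```text
the job is handed in; nothing more can be done
None
the job is handed in; nothing more can be done
```

The sequencer is isolated: the lever handle is at off, the hasp is swung out to its stop and released, and I handed the job in at about 13 s of the 50 s. The interface reports no verdict.

- **Lever:** I gripped it at lever_grip and turned it a quarter turn anticlockwise. It stopped moving with about 10 N pressing it into its stop.
- **Hasp:** I swung it out by its stud with the fingers loosely around it, until the fingers read about 8 N against the stop.

**Last checks:**
- After release, the stud measured at (0.511, -0.048). That puts the hasp at about 1.19 of 1.2 rad.
- The lever lies along the off direction. The final lever fit was partly hidden by the gripper, so it is only good to about 2°.
- The gripper hung about 85 mm above the stud, with the wrist force near zero.
- The scene picture shows the four bottles where they stood at the start; I compared them by eye and did not measure them.

No check failed. The one mismatch was in the top view taken just after the turn. The arm hid part of the box, so the network placed the hasp pivot far off with a low score (0.27), and I ignored that in favour of the wrist view.

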